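# Set the guide-bar stand for trimming

### The job

On the little stand with two threaded posts, spin the loose knurled collar along its thread until its top face is level with the top face of the other collar, which is locked with a thumbscrew and must stay as it is. Then lay the aluminium guide bar flat across the two collars, beside the posts, and let go of it. Leave the mug, the tool tray and the scraper where they are.

Things in the scene. Friction and masses are not known exactly. Their poses are not given: they have to be found in the camera images.
- stand: Fixed aluminium base plate bolted to the bench, 90 x 240 x 16 mm; origin at the centre of its underside, on the bench; z up, y along its 240 mm length. Two threaded steel posts (16 mm diameter, tops 98 mm above the bench) stand on its y axis, 75 mm either side of the centre; which one carries the loose collar varies.
- collar: Loose knurled steel collar: a round nut, 64 mm diameter, 30 mm high, nothing sticking out of its side, at first the lower of the two. Origin at the centre of its top face, on the post's axis; z up. Its top face can travel from 69 to 95 mm above the bench. It turns easily (about 0.05 N m) and stays where it is left; it cannot be pushed up or down without turning.
- collar_turn (a joint): Turn of the loose collar on its coarse right-hand multi-start thread, rad, growing counter-clockwise seen from above, when the collar rises: 24 mm per full turn (3.82 mm per rad). At 0 its top face is 70 mm above the bench.
- locked: The locked collar on the other post: also 64 mm diameter, 30 mm high, but with a dark thumbscrew, 27 mm long, sticking out of its side towards the stand's +x side (away from the robot). Origin at the centre of its top face, on the post's axis; z up. Its top face gives the height wanted (83 to 89 mm above the bench); it neither turns nor slides.
- bar: Loose guide bar: plain aluminium, 200 mm long (its x axis), 20 mm wide (y), 14 mm high (z), 0.15 kg, lying flat on the bench; origin at its centre, 7 mm above the bench. Laid beside the posts, on either side, its centre line about 20 mm from the posts' axes, it rests on both collars (each top is a ledge 24 mm wide around the post).
- mug: Blue mug, 84 mm across and 90 mm high, holding wooden tools that stand up to 175 mm; a bystander. Origin at the centre of its underside.
- tray: Open wooden tool tray, 150 x 220 x 40 mm, with tools in it; a bystander. Origin at the centre of its underside.
- scraper: Scraper, 190 mm long, lying on a pale slab (220 x 300 x 25 mm, fixed) beyond the stand; a bystander. Origin on its underside.
There are look-alikes about, which are no part of the job. Of the things that look like the bar, take the one that is farthest to the robot's left at the start.

How it is judged:
On the way, in this order (a step that is already met when the one before it is completed fails the run):
1. the loose collar's top face is level with the locked collar's, within 2.5 mm (z of collar in the frame of locked between -0.0025 and 0.0025 m), for 0.2 s.
2. the bar lies flat on both collars (contact force between bar and collar above 0.1 N and contact force between bar and locked above 0.1 N and angle between the z axis of bar and the z axis of stand, either way round below 0.06 rad), for 0.2 s.
At the end, for the whole second after the job is handed in: The loose collar's top face is level with the locked collar's within 2.5 mm, the bar lies at rest on both collars, flat within 0.06 rad (3.4 degrees), and has been let go (all of step 1 and all of step 2 and linear speed of bar below 0.02 m/s and contact force between the fingers and anything else below 0.1 N); the robot touches nothing.
It fails at once if the locked collar is moved by more than 3 mm (distance of locked from where it was at the start of the episode above 0.003 m).
It fails at once if the mug is moved by more than 20 mm (distance of mug from where it was at the start of the episode above 0.02 m).
It fails at once if the tray is moved by more than 20 mm (distance of tray from where it was at the start of the episode above 0.02 m).
It fails at once if the scraper is moved by more than 20 mm (distance of scraper from where it was at the start of the episode above 0.02 m).
It also fails if it takes over 72 s, if anything falls off the work surface, if the arm or the gripper's body presses on something with over 40 N, if the wrist force passes 120 N, or if a joint passes its speed limit or range.

### The arm

A 6-joint arm with a two-finger parallel gripper is mounted at the origin on the work surface. World frame = base frame: x ahead of the robot, y to its left, z up, the work surface at z = 0. Lengths are in m, angles in rad, forces in N, time in s.
With the tool pointing down it reaches from about 0.25 to 0.725 m from the base axis. Payload 4 kg.
Tool frame: the origin (TCP) lies on the centre line of the jaws, within the pads' length; the fingertips stand 17 mm ahead of it and the grasp point (between the pads) lies 2 mm behind it; z points along the fingers, y is the line along which they close (so a half turn about z gives the same grasp; the last joint's range is limited). The gripper opens to 85 mm and grips with 20 to 120 N. Pads are 22 mm wide; open, the fingers measure 114 mm over their backs; the gripper's body (76 mm by 85 mm) begins 54 mm behind the grasp point. The pads swing forward as they close: fully open they stand 13 mm farther back than shut.
Start: joints at [0, 0.241, 0.005, 1.335, 0, 1.571], TCP at [0.5, -0, 0.248] pointing down, gripper open.
Joint ranges: [-2.72, 2.72], [-1.05, 1.87], [-1.09, 1.28], [-1.99, 2.15], [-1.42, 1.44], [-3.14, 3.14]. Speed limits (rad/s): [2.79, 2.79, 3.14, 3.14, 3.14, 3.14].

### API

Orientations are given as a unit quaternion [x, y, z, w].
In Python, from workcell import bot, camera, get_calibration gives the robot as it stands.
- The arm moves only by the tool apply_moves, never from a script. Its argument "steps" is a list of rows, each a list of 3 entries, a list of its own where there are three numbers: the shift along the tool's x, y, z as a fraction of full scale, then the turn, a rotation vector about the tool's x, y, z as a fraction of full scale, then the opening, from 0 (shut) to 1 (fully open). A call has exactly 8 rows; each row shifts and turns the commanded pose from where the row before left it, along the tool's axes as they then stand; what a row does not reach is not made up. Full scale, the value 1, is 20 cm for a shift and pi rad for a turn. A row lasts 1/12 s, in which the tool goes at most 41.7 mm and 7.16 degrees, less where a joint would pass 70% of its speed; a pose out of reach is approached as far as the arm can. A call with a number of a shift or a turn outside -1 to 1 is refused whole. A call with a gripper value outside its range is refused whole. The fingers move at their own pace and stop on an object; the grip force is fixed at half the most. Time passes only in rows, so rows that do not move let the fingers close, or fill a call up. It gives the time, the measured TCP pose, the force, the opening and the grip force at its end, in the units of the state.
- bot.get_obs(): the state, without advancing time (a new reading comes with each control period).
- camera(name): name is "scene" or "side" or "wrist"; returns (picture, depth): 420x560x3 uint8, red, green, blue; 420x560 float32, m along the optical axis (not along the pixel's ray), 0 where there is no reading.
- get_calibration(name): a dict with "fov_y" (degrees; the focal length in pixels is half the picture's height over the tangent of half this angle, whatever the lens; pixels are square), "cx", "cy" (the principal point, pixels), "rvec" (rotation vector, rad) and "tvec" (3), from world to camera coordinates, as OpenCV has them. Camera axes: x right, y down, z forward; pixel columns grow to the right and rows downward; lengths in m; the calibration is good to about 2 mm. A picture is of the moment at which its call begins: read the wrist's pose just before it. get_calibration takes no time and is no camera call; for the wrist camera it gives the pose at the moment of the call.
- bot.job_done(): hands the job in; it is judged then, once.
The state is a dict: "clock": time; "joint_pos": joint angles; "joint_vel": joint speeds; "tau": joint torques, N m; "eef_pos": TCP position; "tool_rot": TCP orientation; "ft_force": force on the tool from outside, world axes, zero at the start; "ft_torque": the same for the moment, N m; "grip_width": finger opening in m; "grasp_force": force on a finger pad.
Only numpy, scipy, OpenCV 4.12 (cv2) and the standard library are available. Lean on these libraries where they do the work, as an engineer would, in place of code of your own. Each camera call takes 0.05 s, during which the arm holds its last target. There are 200 camera calls.

## Working session

There is one attempt and no reset: what is moved stays moved. The work goes in short steps, Python scripts to look and compute and a tool call to move; the robot and the scene stay as the last step left them, time stands still between calls to the robot, and variables do not carry over. Pictures are saved under pics/ and viewed, at most 10 in all, crops included, and the job is handed in when it is done.

Besides the shell and the picture viewer there is one more tool, called as a command line: name --argument value ..., lists and objects as JSON in quotes. apply_moves: Moves the arm, as the interface text tells. Its arguments: {"type":"object","properties":{"steps":{"type":"array"}},"required":["steps"]}

```bash
mkdir -p pics
cat > h.py <<'E'
import numpy as np, cv2
from workcell import bot, camera, get_calibration
def cal(name):
    c=get_calibration(name); f=210/np.tan(np.radians(c["fov_y"])/2)
    return f,c["cx"],c["cy"],cv2.Rodrigues(np.array(c["rvec"],float))[0],np.array(c["tvec"],float)
def shot(name,fn=None):
    K=cal(name); im,d=camera(name)
    if fn: cv2.imwrite("pics/"+fn,im[:,:,::-1])
    v,u=np.mgrid[0:420,0:560]; f,cx,cy,R,t=K
    P=np.stack([(u-cx)/f*d,(v-cy)/f*d,d],-1)
    W=(P-t)@R; W[d==0]=np.nan
    return im,d,W
def st():
    o=bot.get_obs(); print(o["clock"],np.round(o["eef_pos"],4),np.round(o["tool_rot"],3),np.round(o["joint_pos"],3),o["grip_width"],np.round(o["ft_force"],1))
E
python3 - <<'E'
from h import *
st()
A=[]
for n in("scene","side"):
    im,d,W=shot(n,n+"0.png"); np.savez(n+"0.npz",im=im,W=W); print(n, get_calibration(n))
E
```

```text
0.0 [ 0.4994 -0.      0.2474] [ 0.707  0.707 -0.001 -0.001] [-0.     0.241  0.004  1.335 -0.     1.571] 0.08522173268461135 [ 0.3  0.1 -0.7]
scene {'fov_y': 55.19111413474493, 'cx': 282.4502242911805, 'cy': 211.71745161833184, 'rvec': array([ 1.74253997,  1.96797769, -0.63836016]), 'tvec': array([ 0.08443172, -0.42054698,  1.69690029])}
side {'fov_y': 43.746611448106705, 'cx': 286.64890521863697, 'cy': 203.4837373058404, 'rvec': array([ 0.47415387, -2.7911936 ,  1.01967015]), 'tvec': array([0.54182255, 0.21540597, 1.47479808])}
```

View pics/scene0.png

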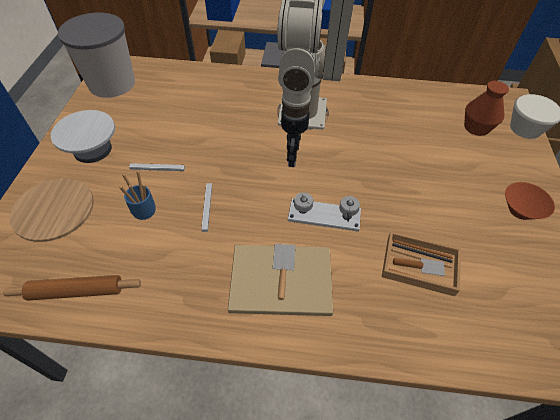

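View pics/side0.png

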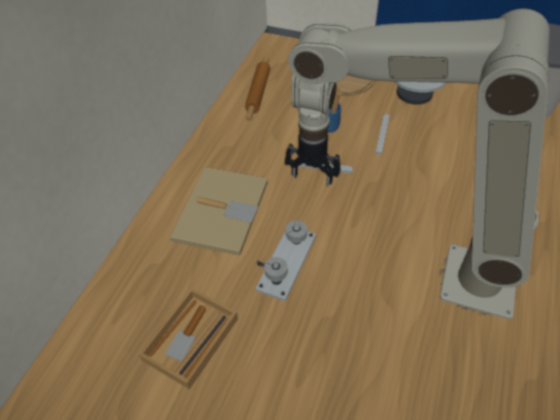

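The scene view shows two bar-like items, at (157,168) and (207,206). The stand is at (325,213), with collars at (303,202) and (349,206). The side view has the bars at (383,132) and (325,167), and the thumbscrew at (262,264) on the collar at (276,268).

Run:
```python
from h import *
S=np.load("scene0.npz");W=S["W"];im=S["im"]
D=np.load("side0.npz");V=D["W"]
for n,p in dict(barA=(157,168),barB=(207,206),col1=(303,202),col2=(349,206),mug=(140,205),tray=(421,265),scr=(284,255)).items(): print(n,np.round(W[p[1],p[0]],3))
for n,p in dict(barA=(383,132),barB=(340,168),c1=(296,230),c2=(276,268)).items(): print('side',n,np.round(V[p[1],p[0]],3))
def rect(W,m):
    p=W[m][:,:2]; r=cv2.minAreaRect((p*1000).astype(np.float32)); print(len(p),r, np.round(np.median(W[m][:,2]),4))
v,u=np.mgrid[0:420,0:560]
for W_,nm,B in((W,'scene',{'A':(120,195,160,176),'B':(198,216,178,234)}),(V,'side',{'A':(372,394,108,156)})):
  for k,(a,b,c,d) in B.items():
    m=(u>a)&(u<b)&(v>c)&(v<d)&(W_[...,2]>.008)&(W_[...,2]<.022); print(nm,k);rect(W_,m)
for W_,nm in((W,'scene'),(V,'side')):
  reg=(W_[...,0]>.4)&(W_[...,0]<.75)&(W_[...,1]>-.25)&(W_[...,1]<.12)
  m=reg&(W_[...,2]>.010)&(W_[...,2]<.022)&(W_[...,0]<.66)
  print(nm,'plate');rect(W_,m)
  m=reg&(W_[...,2]>.06)&(W_[...,2]<.105)&(W_[...,0]>.45)
  n,l,s,c=cv2.connectedComponentsWithStats(m.astype(np.uint8))
  for i in range(1,n):
    if s[i,4]>40: q=W_[l==i];print(s[i],np.round(q.mean(0),3),np.round(np.percentile(q[:,2],[10,30,50,70,90]),4),np.round(q.min(0),3),np.round(q.max(0),3))
im=D["im"];cv2.imwrite("pics/c1.png",np.hstack([cv2.resize(im[210:310,230:330],(400,400),interpolation=2)[:,:,::-1],cv2.resize(S["im"][150:250,110:210],(400,400),interpolation=2)[:,:,::-1]]))
```

```text
barA [ 0.398 -0.505  0.007]
barB [ 0.556 -0.279  0.019]
col1 [0.54  0.044 0.074]
col2 [0.55  0.192 0.09 ]
mug [ 0.623 -0.474  0.077]
tray [0.703 0.423 0.03 ]
scr [0.721 0.003 0.031]
side barA [ 0.391 -0.502  0.016]
side barB [ 0.428 -0.01   0.3  ]
side c1 [0.527 0.053 0.074]
side c2 [0.532 0.203 0.09 ]
scene A
293 ((384.7545471191406, -493.06292724609375), (46.41202163696289, 237.4123992919922), 7.632444858551025) 0.0145
scene B
298 ((547.0781860351562, -276.4898986816406), (205.28294372558594, 35.09893035888672), 8.165450096130371) 0.0151
side A
211 ((386.49609375, -512.2296752929688), (58.95197677612305, 219.44859313964844), 12.144796371459961) 0.014
scene plate
569 ((520.2929077148438, 28.561599731445312), (208.29922485351562, 116.32466125488281), 69.05265045166016) 0.0171
[294 192  20  18 265] [0.535 0.044 0.075] [0.0681 0.0726 0.0744 0.0764 0.0798] [0.496 0.013 0.061] [0.56  0.076 0.102]
side plate
676 ((560.5965576171875, 61.77540969848633), (116.08549499511719, 159.78794860839844), 89.87016296386719) 0.0157
[285 221  22  21 341] [0.527 0.053 0.074] [0.0669 0.0709 0.0731 0.0753 0.0797] [0.497 0.017 0.06 ] [0.559 0.083 0.101]
```

View pics/c1.png

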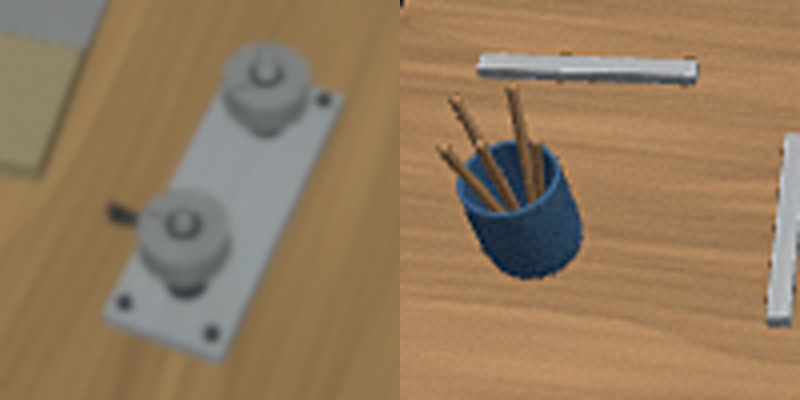

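Image right is the robot's left (+y). Candidates for the bar are A at (157,168), world (0.39,-0.50), and B at (207,206), world (0.55,-0.28). B is farthest left, so I take B; the crop shows both as plain bars. The loose collar is the one without a thumbscrew, at about (0.53,0.05), and the locked one is at about (0.54,0.20). Next I move above the stand and look from the wrist.

apply_moves --steps '[[[0.15,0.0,0],[0,0,0],1],[[0.15,0.0,0],[0,0,0],1],[[0.15,0.0,0],[0,0,0],1],[[0.15,0.0,0],[0,0,0],1],[[0,0,0],[0,0,0],1],[[0,0,0],[0,0,0],1],[[0,0,0],[0,0,0],1],[[0,0,0],[0,0,0],1]]'

```text
clock: 0.77
eef_pos: [0.4998, 0.1191, 0.248]
tool_rot: [0.708, 0.707, -0.0, -0.0]
ft_force: [0.5, 0.0, -0.5]
grip_width: 0.0852
grasp_force: 0.0
```

Run:
```python
from h import *
st()
im,d,W=shot("wrist","w1.png"); np.savez("w1.npz",im=im,W=W); f,cx,cy,R,t=cal("wrist"); print(-R.T@t, R[2])
```

```text
0.7667 [0.4998 0.1191 0.248 ] [ 0.708  0.707 -0.    -0.   ] [ 0.234  0.269  0.042  1.344 -0.     1.806] 0.08516696422982638 [ 0.5  0.  -0.5]
[0.50067443 0.19531891 0.37342579] [ 4.43159152e-04 -2.99121829e-01 -9.54214826e-01]
```

View pics/w1.png

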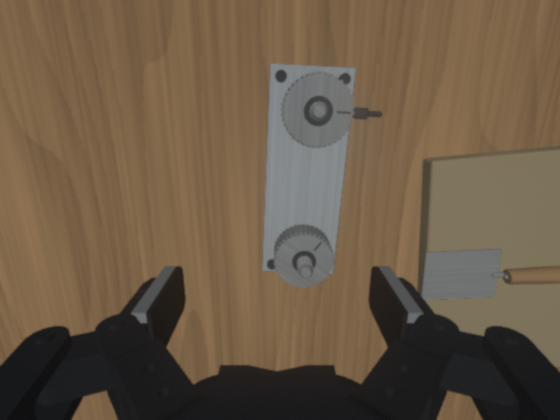

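The wrist view shows the locked collar at (318,110) with its thumbscrew pointing right, and the loose collar at (303,258). The scraper is at the right edge.

```bash
cat >> h.py <<'E'
def collars(W,cs=((.533,.048),(.54,.2))):
    out=[]
    for c in cs:
        c=np.array(c)
        for _ in range(4):
            r=np.hypot(W[...,0]-c[0],W[...,1]-c[1])
            m=(r<.045)&(W[...,2]>.062)&(W[...,2]<.110)
            z=np.median(W[(r>.013)&(r<.029)&(W[...,2]>.06)][:,2])
            t=m&(abs(W[...,2]-z)<.006)
            (x,y),rad=cv2.minEnclosingCircle((W[t][:,:2]*1000).astype(np.float32))
            lo,hi=np.percentile(W[t][:,:2],[1,99],axis=0); c=(lo+hi)/2
        q=W[(np.hypot(W[...,0]-c[0],W[...,1]-c[1])>.014)&(np.hypot(W[...,0]-c[0],W[...,1]-c[1])<.028)&(abs(W[...,2]-z)<.006)]
        out.append((c,z)); print(np.round(c,4),'circ',round(x,1),round(y,1),round(rad,1),'z',round(float(z),4),'mean',np.round(q[:,2].mean(),4),len(q),'ext',np.round(hi-lo,3))
    return out
E
python3 - <<'E'
from h import *
W=np.load("w1.npz")["W"]
collars(W)
m=(abs(W[...,2]-.016)<.005)&(abs(W[...,0]-.54)<.07)&(abs(W[...,1]-.13)<.15)
print(cv2.minAreaRect((W[m][:,:2]*1000).astype(np.float32)), np.median(W[m][:,2]))
m=(W[...,0]<.47)&(W[...,0]>.40)&(W[...,1]>.05)&(W[...,1]<.25); print('bench',np.median(W[m][:,2]))
E
```

```text
[0.5286 0.0458] circ 528.3 44.6 32.3 z 0.0736 mean 0.0735 1487 ext [0.059 0.059]
[0.5359 0.1946] circ 542.6 193.7 38.2 z 0.0879 mean 0.0879 2623 ext [0.058 0.058]
((532.4417724609375, 119.63005065917969), (239.59503173828125, 90.1022720336914), 87.2399673461914) 0.01581831658831362
bench 0.275742755980759
```

Loose collar at (0.5287,0.045) with top at 73.6 mm; locked collar at (0.536,0.1946) with top at 87.9 mm. The rise is 14.3 mm, or 3.74 rad counter-clockwise. I pre-wind the wrist clockwise first, so one grip covers the whole turn.

apply_moves --steps '[[[-0.185,0.072,0],[0,0,0],1],[[-0.185,0.072,0],[0,0,0],1],[[0,0,0.1],[0,0,0.039],1],[[0,0,0.1],[0,0,0.039],1],[[0,0,0.1],[0,0,0.039],1],[[0,0,0.1],[0,0,0.039],1],[[0,0,0.1],[0,0,0.039],1],[[0,0,0.1],[0,0,0.039],1]]'

```text
clock: 1.48
eef_pos: [0.5287, 0.0446, 0.1275]
tool_rot: [0.916, 0.402, 0.0, 0.0]
ft_force: [0.6, -0.1, 0.2]
grip_width: 0.0856
grasp_force: 0.0
```

apply_moves --steps '[[[0,0,0],[0,0,0.039],1],[[0,0,0],[0,0,0.039],1],[[0,0,0],[0,0,0.039],1],[[0,0,0],[0,0,0.039],1],[[0,0,0],[0,0,0],1],[[0,0,0],[0,0,0],1],[[0,0,0],[0,0,0],1],[[0,0,0],[0,0,0],1]]'

```text
clock: 2.15
eef_pos: [0.5288, 0.0456, 0.1284]
tool_rot: [0.985, 0.172, 0.0, 0.0]
ft_force: [-0.4, -0.5, 0.9]
grip_width: 0.0854
grasp_force: 0.0
```

Run:
```python
from h import *
from scipy.spatial.transform import Rotation as Ro
st()
o=bot.get_obs();R=Ro.from_quat(o["tool_rot"]).as_matrix();print(np.round(R,3))
print((R.T@(np.array([.5287,.045,.060])-o["eef_pos"]))/.2)
im,d,W=shot("wrist"); collars(W)
```

```text
2.15 [0.5288 0.0456 0.1284] [0.985 0.172 0.    0.   ] [ 0.086  0.383 -0.122  1.067  0.     2.881] 0.08535693847602602 [-0.4 -0.5  0.9]
[[ 0.941  0.34   0.   ]
 [ 0.34  -0.941  0.   ]
 [ 0.     0.    -1.   ]]
[-0.0017991   0.00261712  0.34207328]Traceback (most recent call last):
  File "<stdin>", line 6, in <module>
  File "h.py", line 25, in collars
    lo,hi=np.percentile(W[t][:,:2],[1,99],axis=0); c=(lo+hi)/2
          ~~~~~~~~~~~~~^^^^^^^^^^^^^^^^^^^^^^^^^^
    return _quantile_unchecked(
        a, q, axis, out, overwrite_input, method, keepdims, weights)
    return _ureduce(a,
                    func=_quantile_ureduce_func,
    ...<5 lines>...
                    overwrite_input=overwrite_input,
                    method=method)
    r = func(a, **kwargs)
    result = _quantile(arr,
                       quantiles=q,
    ...<2 lines>...
                       out=out,
                       weights=wgt)
    slices_having_nans = np.isnan(arr[-1, ...])
                                  ~~~^^^^^^^^^
IndexError: index -1 is out of bounds for axis 0 with size 0
```

The tool is centred within 1 mm, so I descend and grip.

apply_moves --steps '[[[-0.002,0.0026,0.114],[0,0,0],1],[[0,0,0.114],[0,0,0],1],[[0,0,0.114],[0,0,0],1],[[0,0,0],[0,0,0],1],[[0,0,0],[0,0,0],0],[[0,0,0],[0,0,0],0],[[0,0,0],[0,0,0],0],[[0,0,0],[0,0,0],0]]'

```text
clock: 2.87
eef_pos: [0.5294, 0.0453, 0.0615]
tool_rot: [0.985, 0.172, 0.001, 0.0]
ft_force: [-2.7, -0.7, 1.3]
grip_width: 0.0623
grasp_force: 66.3
```

apply_moves --steps '[[[0,0,0],[0,0,0],0],[[0,0,0],[0,0,0],0],[[0,0,-0.0024],[0,0,-0.039],0],[[0,0,-0.0024],[0,0,-0.039],0],[[0,0,-0.0024],[0,0,-0.039],0],[[0,0,-0.0024],[0,0,-0.039],0],[[0,0,0],[0,0,0],0],[[0,0,0],[0,0,0],0]]'

```text
clock: 3.53
eef_pos: [0.5289, 0.046, 0.0633]
tool_rot: [0.914, 0.406, 0.001, -0.0]
ft_force: [-4.1, 1.2, 6.5]
grip_width: 0.0622
grasp_force: 67.1
```

Run:
```python
from h import *
st()
o=bot.get_obs(); print(o["ft_torque"],o["grasp_force"])
```

```text
3.5333 [0.5289 0.046  0.0633] [ 0.914  0.406  0.001 -0.   ] [ 8.600e-02  4.530e-01 -2.060e-01  9.110e-01  1.000e-03  2.391e+00] 0.06217103448969648 [-4.1  1.2  6.5]
[0.11355847 0.63268842 0.06802499] 67.14263677597046
```

Gripped at 62 mm with small forces, and 0.49 rad is turned. I continue with about 3.25 rad.

apply_moves --steps '[[[0,0,-0.0024],[0,0,-0.039],0],[[0,0,-0.0024],[0,0,-0.039],0],[[0,0,-0.0024],[0,0,-0.039],0],[[0,0,-0.0024],[0,0,-0.039],0],[[0,0,-0.0024],[0,0,-0.039],0],[[0,0,-0.0024],[0,0,-0.039],0],[[0,0,-0.0024],[0,0,-0.039],0],[[0,0,-0.0024],[0,0,-0.039],0]]'

```text
clock: 4.2
eef_pos: [0.5275, 0.0463, 0.067]
tool_rot: [0.613, 0.79, 0.0, -0.001]
ft_force: [-7.3, 2.0, 10.9]
grip_width: 0.0624
grasp_force: 67.5
```

apply_moves --steps '[[[0,0,-0.0024],[0,0,-0.039],0],[[0,0,-0.0024],[0,0,-0.039],0],[[0,0,-0.0024],[0,0,-0.039],0],[[0,0,-0.0024],[0,0,-0.039],0],[[0,0,-0.0024],[0,0,-0.039],0],[[0,0,-0.0024],[0,0,-0.039],0],[[0,0,-0.0024],[0,0,-0.039],0],[[0,0,-0.0024],[0,0,-0.039],0]]'

```text
clock: 4.87
eef_pos: [0.5264, 0.0453, 0.0708]
tool_rot: [0.169, 0.986, -0.0, -0.002]
ft_force: [-9.2, -0.7, 10.6]
grip_width: 0.0624
grasp_force: 67.7
```

apply_moves --steps '[[[0,0,-0.0024],[0,0,-0.039],0],[[0,0,-0.0024],[0,0,-0.039],0],[[0,0,-0.0024],[0,0,-0.039],0],[[0,0,-0.0024],[0,0,-0.039],0],[[0,0,-0.0024],[0,0,-0.039],0],[[0,0,-0.0024],[0,0,-0.039],0],[[0,0,-0.0024],[0,0,-0.039],0],[[0,0,-0.0024],[0,0,-0.039],0]]'

```text
clock: 5.53
eef_pos: [0.5266, 0.0439, 0.0745]
tool_rot: [-0.314, 0.949, -0.001, -0.002]
ft_force: [-7.2, -5.3, 10.7]
grip_width: 0.0624
grasp_force: 67.6
```

apply_moves --steps '[[[0,0,-0.0024],[0,0,-0.039],0],[[0,0,-0.0024],[0,0,-0.039],0],[[0,0,-0.0012],[0,0,-0.02],0],[[0,0,0],[0,0,0],0],[[0,0,0],[0,0,0],0],[[0,0,0],[0,0,0],0.99],[[0,0,0],[0,0,0],0.99],[[0,0,0],[0,0,0],0.99]]'

```text
clock: 6.2
eef_pos: [0.5295, 0.0456, 0.075]
tool_rot: [-0.454, 0.891, -0.0, 0.001]
ft_force: [-0.3, 0.8, -0.5]
grip_width: 0.0845
grasp_force: 0.0
```

Run:
```python
from h import *
st()
o=bot.get_obs(); print(o["ft_torque"],o["grasp_force"])
```

```text
6.2 [0.5295 0.0456 0.075 ] [-0.454  0.891 -0.     0.001] [ 0.086  0.439 -0.191  0.938  0.    -0.857] 0.08448562446794822 [-0.3  0.8 -0.5]
[0.04334667 0.02985805 0.01106009] 0.0
```

Turned 3.74 rad in total and released. I lift, unwind the wrist and return to the viewing pose to check the level.

apply_moves --steps '[[[0,0,-0.1],[0,0,0],1],[[0,0,-0.1],[0,0,0.039],1],[[0,0,-0.1],[0,0,0.039],1],[[0,0,-0.1],[0,0,0.039],1],[[0,0,-0.1],[0,0,0.039],1],[[0,0,-0.12],[0,0,0.039],1],[[0,0,-0.12],[0,0,0.039],1],[[0,0,-0.12],[0,0,0.039],1]]'

```text
clock: 6.87
eef_pos: [0.5289, 0.0458, 0.2478]
tool_rot: [-0.04, 0.999, 0.0, 0.0]
ft_force: [0.9, -0.2, -1.1]
grip_width: 0.0851
grasp_force: 0.0
```

apply_moves --steps '[[[0,0,0],[0,0,0.039],1],[[0,0,0],[0,0,0.039],1],[[0,0,0],[0,0,0.039],1],[[0,0,0],[0,0,0.039],1],[[0,0,0],[0,0,0.039],1],[[0,0,0],[0,0,0.039],1],[[0,0,0],[0,0,0.039],1],[[0,0,0],[0,0,0.039],1]]'

```text
clock: 7.53
eef_pos: [0.5291, 0.0458, 0.2467]
tool_rot: [0.435, 0.9, 0.0, 0.0]
ft_force: [-0.8, -0.2, 0.4]
grip_width: 0.0855
grasp_force: 0.0
```

apply_moves --steps '[[[0,0,0],[0,0,0.039],1],[[0,0,0],[0,0,0.039],1],[[0,0,0],[0,0,0.039],1],[[0,0,0],[0,0,0.039],1],[[0,0,0],[0,0,0.039],1],[[0.186,-0.073,0],[0,0,0],1],[[0.186,-0.073,0],[0,0,0],1],[[0,0,0],[0,0,0],1]]'

```text
clock: 8.2
eef_pos: [0.4927, 0.1227, 0.2467]
tool_rot: [0.682, 0.731, 0.001, -0.001]
ft_force: [0.4, -1.1, -0.3]
grip_width: 0.0853
grasp_force: 0.0
```

Run:
```python
from h import *
st()
im,d,W=shot("wrist","w2.png"); collars(W,((.5287,.045),(.536,.1946)))
st()
```

```text
8.2 [0.4927 0.1227 0.2467] [ 0.682  0.731  0.001 -0.001] [0.242 0.257 0.022 1.336 0.003 1.744] 0.08525504064530366 [ 0.4 -1.1 -0.3]
[0.5284 0.0459] circ 528.9 44.7 32.2 z 0.0878 mean 0.0878 1656 ext [0.059 0.058]
[0.5356 0.1945] circ 536.0 194.5 32.0 z 0.0879 mean 0.0879 2574 ext [0.058 0.058]
8.25 [0.4939 0.1206 0.2468] [ 0.683  0.731  0.001 -0.   ] [2.390e-01 2.570e-01 2.300e-02 1.336e+00 1.000e-03 1.742e+00] 0.08524717979890409 [ 1.2 -0.4 -0.3]
```

Both collars read level (87.8 against 87.9 mm). Next I travel to bar B while turning the wrist a quarter turn.

apply_moves --steps '[[[-0.2,0.015,0],[0,0,0],1],[[-0.2,0.015,0],[0,0,0],1],[[-0.2,0.015,0],[0,0,0],1],[[-0.2,0.015,0],[0,0,0],1],[[-0.2,0.015,0],[0,0,0],1],[[-0.2,0.015,0],[0,0,0],1],[[-0.2,0.015,0],[0,0,0],1],[[-0.2,0.015,0],[0,0,0],1]]'

```text
clock: 8.92
eef_pos: [0.539, -0.2031, 0.2468]
tool_rot: [0.685, 0.729, 0.0, 0.001]
ft_force: [1.6, -0.0, -0.0]
grip_width: 0.085
grasp_force: 0.0
```

apply_moves --steps '[[[-0.2,0.015,0],[0,0,0],1],[[-0.2,0.015,0],[0,0,0],1],[[0,0,0],[0,0,-0.039],1],[[0,0,0],[0,0,-0.039],1],[[0,0,0],[0,0,-0.039],1],[[0,0,0],[0,0,-0.039],1],[[0,0,0],[0,0,-0.039],1],[[0,0,0],[0,0,-0.039],1]]'

```text
clock: 9.58
eef_pos: [0.5499, -0.2808, 0.2464]
tool_rot: [0.375, 0.927, -0.0, 0.0]
ft_force: [0.2, 0.1, 0.4]
grip_width: 0.0854
grasp_force: 0.0
```

apply_moves --steps '[[[0,0,0],[0,0,-0.039],1],[[0,0,0],[0,0,-0.039],1],[[0,0,0],[0,0,-0.039],1],[[0,0,0],[0,0,-0.039],1],[[0,0,0],[0,0,-0.039],1],[[0,0,0],[0,0,-0.039],1],[[0,0,0],[0,0,-0.039],1],[[0,0,0],[0,0,0],1]]'

```text
clock: 10.25
eef_pos: [0.5499, -0.2806, 0.2465]
tool_rot: [-0.043, 0.999, -0.0, 0.0]
ft_force: [0.4, -0.6, -0.1]
grip_width: 0.0852
grasp_force: 0.0
```

```bash
cat >> h.py <<'E'
from scipy.spatial.transform import Rotation as Ro
def rel(p):
    o=bot.get_obs();R=Ro.from_quat(o["tool_rot"]).as_matrix()
    print('tool yaw x',np.degrees(np.arctan2(R[1,0],R[0,0])),'shift',np.round(R.T@(np.array(p)-o["eef_pos"])/.2,4))
E
python3 - <<'E'
from h import *
st()
im,d,W=shot("wrist","w3.png")
m=(W[...,2]>.009)&(W[...,2]<.02)&(abs(W[...,0]-.55)<.15)&(abs(W[...,1]+.277)<.06)
n,l,s,c=cv2.connectedComponentsWithStats(m.astype(np.uint8)); i=1+s[1:,4].argmax(); print(s[i])
q=W[l==i]; r=cv2.minAreaRect((q[:,:2]*1000).astype(np.float32)); print(r,np.median(q[:,2]))
e=np.linalg.eigh(np.cov(q[:,:2].T))[1][:,1]; print('axis',np.degrees(np.arctan2(e[1],e[0])))
rel([r[0][0]/1000,r[0][1]/1000,.012])
E
```

```text
10.25 [ 0.5499 -0.2806  0.2465] [-0.043  0.999 -0.     0.   ] [-0.472  0.481  0.348  1.438 -0.    -0.558] 0.08518259381076214 [ 0.4 -0.6 -0.1]
[ 260   85   28  173 3013]
((549.2293090820312, -283.2605285644531), (199.77940368652344, 19.998626708984375), 8.472240447998047) 0.0138034523650296
axis -171.5414029578174
tool yaw x -175.3226774269415 shift [ 0.0048 -0.0133  1.1724]
```

View pics/w3.png

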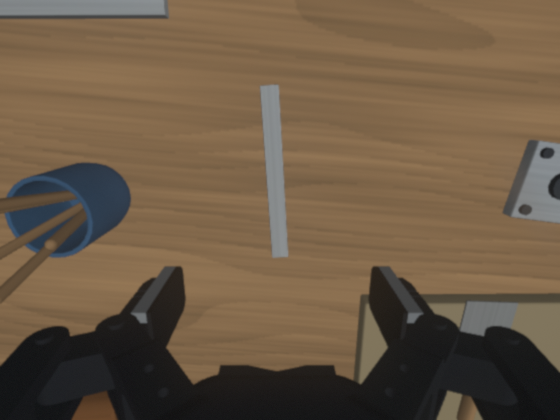

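The close view shows bar B from (270,86) to (280,256), measuring 200 x 20 mm with centre (0.549,-0.283) and axis at 8.5°. The mug and the second bar are well clear, so I descend and grip.

apply_moves --steps '[[[0.005,-0.0133,0],[0,0,-0.021],1],[[0,0,0.18],[0,0,0],1],[[0,0,0.18],[0,0,0],1],[[0,0,0.18],[0,0,0],1],[[0,0,0.18],[0,0,0],1],[[0,0,0.18],[0,0,0],1],[[0,0,0.14],[0,0,0],1],[[0,0,0.06],[0,0,0],1]]'

```text
clock: 10.97
eef_pos: [0.5461, -0.2812, 0.0217]
tool_rot: [-0.074, 0.997, 0.002, -0.003]
ft_force: [-0.5, 1.0, -0.6]
grip_width: 0.0855
grasp_force: 0.0
```

Run:
```python
from h import *
st(); rel([.5492,-.2833,.0205])
```

```text
10.9667 [ 0.5461 -0.2812  0.0217] [-0.074  0.997  0.002 -0.003] [-0.476  0.646  0.013  0.945 -0.    -0.623] 0.08553161713410905 [-0.5  1.  -0.6]
tool yaw x -171.5426455986935 shift [-0.0139 -0.0126  0.0059]
```

apply_moves --steps '[[[0,0,0],[0,0,0],1],[[0,0,0],[0,0,0],1],[[0,0,0],[0,0,0],0],[[0,0,0],[0,0,0],0],[[0,0,0],[0,0,0],0],[[0,0,0],[0,0,0],0],[[0,0,0],[0,0,0],0],[[0,0,0],[0,0,0],0]]'

```text
clock: 11.63
eef_pos: [0.5496, -0.2825, 0.0277]
tool_rot: [-0.075, 0.997, -0.0, 0.001]
ft_force: [-0.1, -0.5, 3.1]
grip_width: 0.0169
grasp_force: 58.5
```

apply_moves --steps '[[[0,0,0],[0,0,0],0],[[0,0,0],[0,0,0],0],[[0,0,-0.05],[0,0,0],0],[[0,0,-0.1],[0,0,0],0],[[0,0,-0.15],[0,0,0],0],[[0,0,-0.15],[0,0,0],0],[[0,0,-0.15],[0,0,0],0],[[0,0,-0.15],[0,0,0],0]]'

```text
clock: 12.3
eef_pos: [0.5485, -0.2819, 0.1778]
tool_rot: [-0.075, 0.997, 0.0, -0.001]
ft_force: [0.8, -0.8, -0.9]
grip_width: 0.0174
grasp_force: 58.7
```

```bash
python3 - <<'E'
from h import *
st(); rel([.5116,.1207,.2])
for n in("scene","side"):
  im,d,W=shot(n,n+"4.png")
  m=(abs(W[...,2]-.2)<.05)
E
python3 -c "
import cv2,numpy as np
a=cv2.imread('pics/scene4.png')[120:270,150:350];b=cv2.imread('pics/side4.png')[80:230,250:450]
cv2.imwrite('pics/c4.png',np.hstack([cv2.resize(x,(400,300)) for x in(a,b)]))"
```

```text
12.3 [ 0.5485 -0.2819  0.1778] [-0.075  0.997  0.    -0.001] [-0.475  0.509  0.215  1.278  0.    -0.626] 0.017407563586470436 [ 0.8 -0.8 -0.9]
tool yaw x -171.35673261976675 shift [-0.12    2.0181 -0.1094]
```

View pics/c4.png

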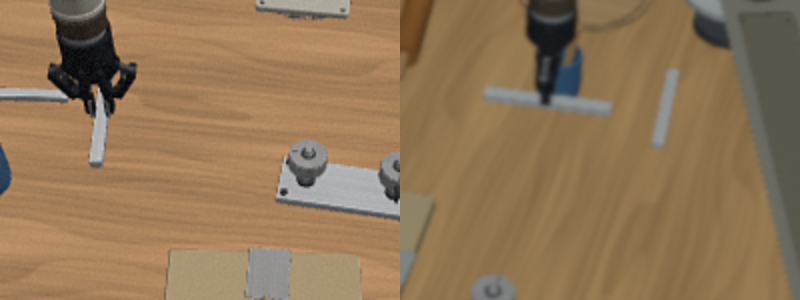

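The bar is held level at its middle, but the grip is shallow: TCP at 28 mm means only about 3 mm of pad overlap. I set it back down and re-grip deeper.

apply_moves --steps '[[[0,0,0.15],[0,0,0],0],[[0,0,0.15],[0,0,0],0],[[0,0,0.15],[0,0,0],0],[[0,0,0.15],[0,0,0],0],[[0,0,0.1],[0,0,0],0],[[0,0,0.05],[0,0,0],0],[[0,0,0],[0,0,0],0],[[0,0,0],[0,0,0],0]]'

```text
clock: 13.07
eef_pos: [0.5486, -0.282, 0.0264]
tool_rot: [-0.075, 0.997, 0.0, -0.0]
ft_force: [-0.2, 0.1, -0.4]
grip_width: 0.0169
grasp_force: 70.1
```

apply_moves --steps '[[[0,0,0],[0,0,0],0.6],[[0,0,0],[0,0,0],0.6],[[0,0,0],[0,0,0],0.6],[[0,0,0.02],[0,0,0],0.6],[[0,0,0.018],[0,0,0],0.6],[[0,0,0],[0,0,0],0.6],[[0,0,0],[0,0,0],0.6],[[0,0,0],[0,0,0],0.6]]'

```text
clock: 13.73
eef_pos: [0.549, -0.2822, 0.0187]
tool_rot: [-0.075, 0.997, 0.0, -0.0]
ft_force: [-0.1, 0.2, 0.1]
grip_width: 0.0513
grasp_force: 0.0
```

Run:
```python
from h import *
st(); rel([.5492,-.2833,.020])
```

```text
13.7333 [ 0.549  -0.2822  0.0187] [-0.075  0.997  0.    -0.   ] [-0.475  0.65   0.011  0.933 -0.    -0.626] 0.05131097168506087 [-0.1  0.2  0.1]
tool yaw x -171.3613473787469 shift [-0.0003 -0.0056 -0.0063]
```

apply_moves --steps '[[[0,-0.005,-0.006],[0,0,0],0.6],[[0,0,0],[0,0,0],0],[[0,0,0],[0,0,0],0],[[0,0,0],[0,0,0],0],[[0,0,0],[0,0,0],0],[[0,0,0],[0,0,0],0],[[0,0,0],[0,0,0],0],[[0,0,0],[0,0,0],0]]'

```text
clock: 14.4
eef_pos: [0.5495, -0.2834, 0.0206]
tool_rot: [-0.075, 0.997, -0.0, 0.0]
ft_force: [-0.6, -0.5, 4.2]
grip_width: 0.018
grasp_force: 61.9
```

apply_moves --steps '[[[0,0,-0.05],[0,0,0],0],[[0,0,-0.1],[0,0,0],0],[[0,0,-0.15],[0,0,0],0],[[0,0,-0.15],[0,0,0],0],[[0,0,-0.15],[0,0,0],0],[[0,0,-0.15],[0,0,0],0],[[0,0,-0.15],[0,0,0],0],[[0,0,0],[0,0,0],0]]'

```text
clock: 15.07
eef_pos: [0.552, -0.2847, 0.2078]
tool_rot: [-0.075, 0.997, -0.003, 0.005]
ft_force: [1.2, -0.8, -0.3]
grip_width: 0.0179
grasp_force: 61.3
```

Run:
```python
from h import *
st(); rel([.5116,.1207,.2])
```

```text
15.0667 [ 0.552  -0.2847  0.2078] [-0.075  0.997 -0.003  0.005] [-0.476  0.492  0.267  1.334  0.    -0.627] 0.017949444726248456 [ 1.2 -0.8 -0.3]
tool yaw x -171.35594337100127 shift [-0.1046  2.0343  0.0261]
```

The deeper grip is good. Next I carry the bar over the stand and turn it parallel to the posts' line.

apply_moves --steps '[[[-0.01,0.2,0],[0,0,0],0],[[-0.01,0.2,0],[0,0,0],0],[[-0.01,0.2,0],[0,0,0],0],[[-0.01,0.2,0],[0,0,0],0],[[-0.01,0.2,0],[0,0,0],0],[[-0.01,0.2,0],[0,0,0],0],[[-0.01,0.2,0],[0,0,0],0],[[-0.01,0.2,0],[0,0,0],0]]'

```text
clock: 15.73
eef_pos: [0.5158, 0.0373, 0.1998]
tool_rot: [-0.075, 0.997, 0.0, -0.001]
ft_force: [0.9, 0.4, -2.1]
grip_width: 0.0184
grasp_force: 61.2
```

apply_moves --steps '[[[-0.01,0.2,0],[0,0,0],0],[[-0.01,0.2,0],[0,0,0],0],[[0,0,0],[0,0,0.039],0],[[0,0,0],[0,0,0.039],0],[[0,0,0],[0,0,0.039],0],[[0,0,0],[0,0,0.039],0],[[0,0,0],[0,0,0.039],0],[[0,0,0],[0,0,0.039],0]]'

```text
clock: 16.4
eef_pos: [0.5082, 0.1153, 0.1996]
tool_rot: [0.291, 0.957, -0.0, -0.001]
ft_force: [0.5, -0.3, -1.7]
grip_width: 0.0184
grasp_force: 61.2
```

apply_moves --steps '[[[0,0,0],[0,0,0.039],0],[[0,0,0],[0,0,0.039],0],[[0,0,0],[0,0,0.039],0],[[0,0,0],[0,0,0.039],0],[[0,0,0],[0,0,0.039],0],[[0,0,0],[0,0,0.039],0],[[0,0,0],[0,0,0.039],0],[[0,0,0],[0,0,0.039],0]]'

```text
clock: 17.07
eef_pos: [0.5082, 0.1151, 0.1996]
tool_rot: [0.707, 0.707, -0.001, -0.0]
ft_force: [0.4, 0.2, -1.2]
grip_width: 0.0178
grasp_force: 61.2
```

Run:
```python
from h import *
st()
im,d,W=shot("wrist","w5.png"); rel([.5116,.1207,.1085])
m=(W[...,2]>.16)&(W[...,2]<.21)&(W[...,1]>.145)&(W[...,1]<.25)&(abs(W[...,0]-.515)<.05)
q=W[m]; print(len(q))
lo,hi=q.min(0),q.max(0);print(lo,hi)
for a,b in((.15,.17),(.17,.19),(.19,.21),(.21,.23)):
    k=q[(q[:,1]>a)&(q[:,1]<b)]
    if len(k): print(a,len(k),np.round(np.percentile(k[:,0],[2,50,98]),4),np.round(np.median(k[:,2]),4))
```

```text
17.0667 [0.5082 0.1151 0.1996] [ 0.707  0.707 -0.001 -0.   ] [ 0.223  0.309 -0.031  1.232  0.     1.793] 0.017788322469611952 [ 0.4  0.2 -1.2]
tool yaw x 89.80549518464096 shift [0.0283 0.0172 0.4556]
8799
[0.49894607 0.14501771 0.18984183] [0.51907522 0.216235   0.19507378]
0.15 2134 [0.4994 0.5091 0.5186] 0.1927
0.17 2427 [0.4995 0.5091 0.5185] 0.1927
0.19 2798 [0.4995 0.509  0.5186] 0.1927
0.21 948 [0.4995 0.509  0.5185] 0.1926
```

View pics/w5.png

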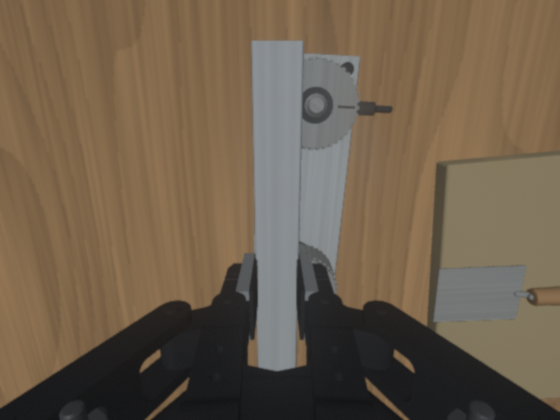

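The bar is held level at (0.509,0.116), axis 90°, seen at (278,200) in the picture just left of the posts. I turn it 2.7° clockwise, shift a few millimetres and lower most of the way.

apply_moves --steps '[[[0.023,0.012,0],[0,0,0],0],[[0,0,0],[0,0,0.0153],0],[[0,0,0.1],[0,0,0],0],[[0,0,0.1],[0,0,0],0],[[0,0,0.1],[0,0,0],0],[[0,0,0.07],[0,0,0],0],[[0,0,0.04],[0,0,0],0],[[0,0,0],[0,0,0],0]]'

```text
clock: 17.78
eef_pos: [0.5097, 0.1197, 0.116]
tool_rot: [0.721, 0.693, -0.002, -0.001]
ft_force: [-0.1, -0.2, -1.0]
grip_width: 0.0181
grasp_force: 61.3
```

Run:
```python
from h import *
st()
im,d,W=shot("wrist","w6.png"); rel([.5106,.1197,.1085]); collars(W,((.5287,.045),(.536,.1946)))
q=W[(W[...,2]>.104)&(W[...,2]<.12)&(W[...,1]>.14)&(W[...,1]<.25)&(abs(W[...,0]-.515)<.03)]
for a,b in((.15,.17),(.17,.19),(.19,.21),(.21,.23)):
    k=q[(q[:,1]>a)&(q[:,1]<b)]
    if len(k): print(a,len(k),np.round(np.percentile(k[:,0],[2,50,98]),4),np.round(np.median(k[:,2]),4))
```

```text
17.7833 [0.5097 0.1197 0.116 ] [ 0.721  0.693 -0.002 -0.001] [ 0.231  0.385 -0.154  1.036  0.     1.841] 0.01810811446586854 [-0.1 -0.2 -1. ]
tool yaw x 87.70455029332157 shift [-0.0008 -0.0002  0.0446]
[0.511  0.1066] circ 510.9 106.0 39.2 z 0.1096 mean 0.1094 2543 ext [0.031 0.075]
[0.556  0.1949] circ 552.3 194.1 40.3 z 0.088 mean 0.088 4246 ext [0.062 0.059]
0.15 2066 [0.5025 0.5121 0.5216] 0.1091
0.17 2358 [0.5033 0.5129 0.5224] 0.109
0.19 2711 [0.5041 0.5137 0.5232] 0.109
0.21 1617 [0.5047 0.5141 0.5238] 0.109
```

View pics/w6.png

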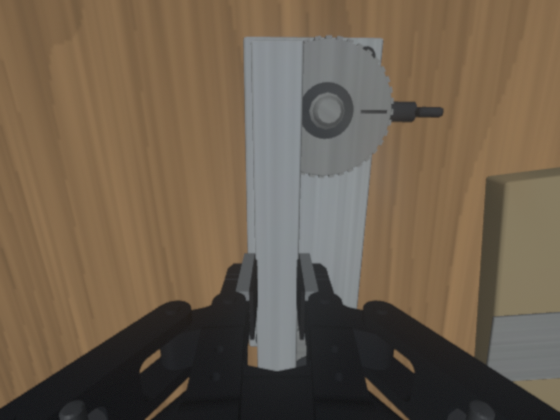

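The bar lies 21–22 mm from both post axes, 7 mm above the collars, with its edge at column 300 and the locked post at (327,110). I lower it gently.

apply_moves --steps '[[[0,0,0.01],[0,0,0],0],[[0,0,0.01],[0,0,0],0],[[0,0,0.01],[0,0,0],0],[[0,0,0.003],[0,0,0],0],[[0,0,0],[0,0,0],0],[[0,0,0],[0,0,0],0],[[0,0,0],[0,0,0],0],[[0,0,0],[0,0,0],0]]'

```text
clock: 18.5
eef_pos: [0.5114, 0.1198, 0.1117]
tool_rot: [0.722, 0.692, 0.0, 0.0]
ft_force: [-0.3, 0.7, -1.6]
grip_width: 0.0181
grasp_force: 61.3
```

No contact yet, about 3 mm to go.

apply_moves --steps '[[[0,0,0.005],[0,0,0],0],[[0,0,0.004],[0,0,0],0],[[0,0,0.003],[0,0,0],0],[[0,0,0.001],[0,0,0],0],[[0,0,0],[0,0,0],0],[[0,0,0],[0,0,0],0],[[0,0,0],[0,0,0],0],[[0,0,0],[0,0,0],0]]'

```text
clock: 19.17
eef_pos: [0.5113, 0.1198, 0.109]
tool_rot: [0.722, 0.692, 0.0, 0.0]
ft_force: [-0.8, -0.3, -1.2]
grip_width: 0.0183
grasp_force: 61.2
```

apply_moves --steps '[[[0,0,0.003],[0,0,0],0],[[0,0,0.002],[0,0,0],0],[[0,0,0],[0,0,0],0],[[0,0,0],[0,0,0],0],[[0,0,0],[0,0,0],0],[[0,0,0],[0,0,0],0],[[0,0,0],[0,0,0],0],[[0,0,0],[0,0,0],0]]'

```text
clock: 19.83
eef_pos: [0.5114, 0.1199, 0.1086]
tool_rot: [0.722, 0.692, 0.0, 0.0]
ft_force: [-2.4, -0.9, 4.6]
grip_width: 0.0182
grasp_force: 62.0
```

Contact: +4.6 N upward. I release slowly, then rise.

apply_moves --steps '[[[0,0,0],[0,0,0],0.3],[[0,0,0],[0,0,0],0.4],[[0,0,0],[0,0,0],0.5],[[0,0,0],[0,0,0],0.6],[[0,0,0],[0,0,0],0.6],[[0,0,0],[0,0,0],0.6],[[0,0,-0.02],[0,0,0],0.6],[[0,0,-0.05],[0,0,0],0.6]]'

```text
clock: 20.5
eef_pos: [0.5102, 0.1196, 0.1211]
tool_rot: [0.722, 0.692, -0.001, -0.001]
ft_force: [0.0, -0.2, 0.6]
grip_width: 0.0511
grasp_force: 0.0
```

apply_moves --steps '[[[0,0,-0.1],[0,0,0],0.6],[[0,0,-0.1],[0,0,0],0.6],[[0,0,-0.1],[0,0,0],0.6],[[0,0,-0.1],[0,0,0],0.6],[[0,0,-0.1],[0,0,0],0.6],[[0,0,-0.1],[0,0,0],0.6],[[0,0,0],[0,0,0],0.6],[[0,0,0],[0,0,0],0.6]]'

```text
clock: 21.17
eef_pos: [0.5122, 0.1201, 0.2439]
tool_rot: [0.722, 0.692, 0.002, 0.001]
ft_force: [0.0, 0.6, 0.0]
grip_width: 0.0512
grasp_force: 0.0
```

Run:
```python
from h import *
st()
im,d,W=shot("wrist","w7.png")
q=W[(W[...,2]>.097)&(W[...,2]<.107)&(W[...,1]>.0)&(W[...,1]<.25)&(abs(W[...,0]-.511)<.016)]
for a in(.02,.05,.09,.13,.17,.2):
    k=q[abs(q[:,1]-a)<.01]
    if len(k): print(a,len(k),np.round(np.percentile(k[:,0],[2,50,98]),4),np.round(np.median(k[:,2]),4))
for c in((.5287,.045),(.536,.1946)):
    k=W[(W[...,0]-c[0]>.01)&(np.hypot(W[...,0]-c[0],W[...,1]-c[1])<.028)&(W[...,2]>.07)];print(len(k),np.median(k[:,2]))
```

```text
21.1667 [0.5122 0.1201 0.2439] [0.722 0.692 0.002 0.001] [0.23  0.291 0.061 1.337 0.    1.843] 0.051171435267996536 [0.  0.6 0. ]
0.02 160 [0.4987 0.5088 0.518 ] 0.1017
0.05 426 [0.4999 0.51   0.5255] 0.1017
0.09 462 [0.5012 0.5108 0.5209] 0.1017
0.13 517 [0.5032 0.5129 0.5223] 0.1019
0.17 596 [0.5048 0.5145 0.5244] 0.1018
0.2 655 [0.5061 0.5157 0.5253] 0.1019
629 0.08782389041410862
994 0.08795991101921571
```

View pics/w7.png

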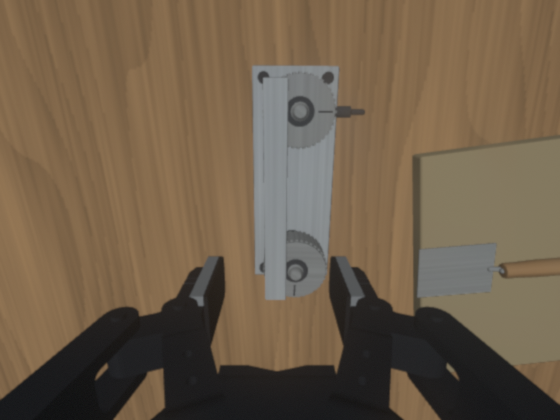

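The bar, from (275,80) to (276,298), lies flat on both collars with its top at 101.7–101.9 mm all along. It is released, the collars are level at 87.8 and 88.0 mm, and the arm is clear, so I hand the job in.

```bash
python3 -c "
from h import *
print(bot.job_done())"
```

```text
the job is handed in; nothing more can be done
None
```

I levelled the loose collar with the locked one (87.8 against 88.0 mm, measured), laid the bar flat across both and let go of it, and handed the job in at about 21 s of the 72 s; the hand-in returned no verdict.

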